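# Hold the rusted thumb latch up to the inspection camera

### The job

Take the rusted thumb latch by its bow handle, lift it straight up so that its tail comes out of the slot in the shutter on the turntable, and hold it up to the inspection camera for its record picture: the back of the latch square to the lens and centred in front of it, 180 mm away, with the thumb press end towards the top of the picture. Do not touch the camera, and leave the shutter and the other fittings and tools where they lie. Finish while still holding the latch steady there in the gripper, free of everything else.

Things in the scene. Friction and masses are not known exactly. Their poses are not given: they have to be found in the camera images.
- latch: rusty brown Suffolk thumb latch, rigid, 198 mm long, about 0.3 kg: two flat 4 mm cusps, round, 48 mm (top end) and 42 mm wide, joined by an arched bow handle; a 24 mm wide thumb press stands 41 mm high at x = 60 mm. Lies flat, back down, on a long stile of the shutter. Origin: midway between the cusps in the plane of their backs; x to the top (thumb press) end, y across, z out the front (bow side)
- latch_bow (a point): the place to grasp: middle of the bow's straight grip bar, 38 mm in front of (z) the latch's origin; the bar is 66 mm long (x), 14 mm wide (y, the way the fingers close) and 10 mm thick (z), with 33 mm of free space under it; axes as the latch's
- latch_top (a point): the tip of the thumb press end of the latch, 100 mm from the latch's origin along its x, in the plane of the backs; axes as the latch's
- latch_tail (a point): end of the thumb press's tail, 8 x 6 mm, at x = 60 mm, 26 mm behind the latch's backs; at the start it hangs in a slot in the stile, 26 mm (x) by 16 mm (y), so the latch must rise 26 mm straight up before it goes sideways or tilts; axes as the latch's
- shutter: old framed shutter panel, grey-green worn paint, 400 x 270 x 32 mm, 2.6 kg, lying loose and flat on a round cast iron turntable (300 mm across, does not turn) with its top face 87 mm above the bench; origin: centre of its underside, x along its 400 mm length, z up
- camera: inspection camera on a low stand fixed to the bench: dark round iron base 110 mm across, a fork, and a head that keeps its aim, up at a slant and back towards the robot's side; origin: centre of the base's underside, x the horizontal heading in which it looks, z up. The head pivots 78 mm above the bench; the whole is at most 140 mm high
- lens (a point): centre of the lens glass (dark disc inside a white ring light 54 mm across), 45 mm in front of the head's pivot; x points out of the lens along the optical axis (50 to 65 degrees above the horizontal), z is the direction of the top of the picture (up and away from where the camera looks), y is level
- cupboard_turn: brass cupboard turn, 62 x 24 mm plate with an oval knob, 28 mm high, loose on the shutter's other long stile; origin: centre of its underside
- keeper: pitted grey steel keeper, 70 x 36 mm plate with a hooked upstand 28 mm high, loose on the bench; origin: centre of its underside
- turnscrew: turnscrew with a boxwood handle, 180 mm long, lying loose on the bench along its x; origin: on the underside below its middle
- hinge_tin: dented open tin 110 x 80 x 42 mm with brass butt hinges in it, loose on the bench; origin: centre of its underside
- mallet: beech joiner's mallet lying loose on the bench, about 290 mm long (x, head at +x), 60 mm high; origin: on the underside below its middle
- try_square: try square with a dark wooden stock and a steel blade, 165 x 110 x 16 mm, loose on the bench; origin: on the underside near its middle
There are look-alikes about, which are no part of the job. What is shaped like the latch but orange or purple is not meant.

How it is judged:
By the outcome, as a careful person would: the job done as asked, in the order asked, and still so for the second after the job is handed in, while the arm keeps its last pose, push and grip.
It also fails if it takes over 38 s, if anything falls off the work surface, if the arm or the gripper's body presses on something with over 40 N, if the wrist force passes 120 N, or if a joint passes its speed limit or range.

### The arm

A 6-joint arm with a two-finger parallel gripper is mounted at the origin on the work surface. World frame = base frame: x ahead of the robot, y to its left, z up, the work surface at z = 0. Lengths are in m, angles in rad, forces in N, time in s.
With the tool pointing down it reaches from about 0.35 to 0.725 m from the base axis. Payload 6 kg.
Tool frame: the origin (TCP) lies midway between the tips of the shut fingers; the grasp point (between the pads) lies 19 mm behind it (manip.tcp_to_grasp is the distance from the TCP to the grasp point, in m); z points along the fingers, y is the line along which they close (so a half turn about z gives the same grasp; the last joint's range is limited). The gripper opens to 85 mm and grips with 20 to 120 N. Pads are 22 mm wide; open, the fingers measure 114 mm over their backs; the gripper's body (76 mm by 85 mm) begins 54 mm behind the grasp point. The pads swing forward as they close: fully open they stand 13 mm farther back than shut.
Start: joints at [1.624, 0.04, 0.085, 0, -1.615, -0.334], TCP at [0.166, 0.576, 0.231] pointing down, gripper open.
Joint ranges: [-2.56, 2.56], [-1.29, 2.01], [-1.08, 1.49], [-3.29, 1.98], [-2.81, -0.18], [-2.99, 2.99]. Speed limits (rad/s): [2.57, 2.57, 3.01, 3.14, 3.14, 3.14].

### API

Orientations are given as [roll, pitch, yaw] about the fixed x, y, z axes, in that order (R = Rz(yaw) Ry(pitch) Rx(roll)).
In Python, from rig import manip gives the robot as it stands. The module is installed in compiled form; this text tells all that it offers.
- The arm moves only by the tool servo_tool, never from a script. Its argument "moves" is a list of rows, each an object of numbers: "tx", "ty", "tz": the shift along the tool's x, y, z in cm; "turn": the turn about the tool's z in rad; "gripper": the closure in counts, from 0 (fully open) to 255 (shut). A call has exactly 5 rows; each row is the pose to reach, as a shift and turn from the pose commanded when the call began, along the tool's axes at that moment; what a row does not reach only later rows make up. A row lasts 1/12 s, in which the tool goes at most 41.7 mm and 7.16 degrees, less where a joint would pass 70% of its speed; a pose out of reach is approached as far as the arm can. A call with a gripper value outside its range is refused whole. The fingers move at their own pace and stop on an object; "newtons" is the grip in N (left out, the last holds). Time passes only in rows, so rows that repeat a pose let the fingers close, or fill a call up. It gives the time, the measured TCP pose, the force, the opening and the grip force at its end, in the units of the state.
- manip.get_obs(): the state, without advancing time (a new reading comes with each control period).
- manip.capture(name): name is "side" or "top" or "wrist"; returns a dict with "img" (384x512x3 uint8, red, green, blue), "vfov" (degrees; the focal length in pixels is half the picture's height over the tangent of half this angle, whatever the lens; pixels are square), "cx", "cy" (the principal point, pixels), "xyz" and "rotation" of the camera in the world. Camera axes: x right, y down, z forward; pixel columns grow to the right and rows downward; lengths in m; the calibration is good to about 2 mm. The wrist camera is an equidistant fisheye: a pixel r from the principal point sees the ray r / f radians off the axis. A picture is of the moment at which its call begins. There is no depth.
- manip.sign_off(): hands the job in; it is judged then, once.
The state is a dict: "time": time; "joints": joint angles; "joint_vel": joint speeds; "effort": joint torques, N m; "ee_pos": TCP position; "orientation": TCP orientation; "ft_force": force on the tool from outside, world axes, zero at the start; "torque": the same for the moment, N m; "finger_gap": finger opening in m; "finger_force": force on a finger pad.
Only numpy, scipy, OpenCV 4.12 (cv2) and the standard library are available. Lean on these libraries where they do the work, as an engineer would, in place of code of your own. Each camera call takes 0.05 s, during which the arm holds its last target. There are 200 camera calls.

## Working session

There is one attempt and no reset: what is moved stays moved. The work goes in short steps, Python scripts to look and compute and a tool call to move; the robot and the scene stay as the last step left them, time stands still between calls to the robot, and variables do not carry over. Pictures are saved under pics/ and viewed, at most 10 in all, crops included, and the job is handed in when it is done.

Besides the shell and the picture viewer there is one more tool, called after "Call:" in YAML: its name, and indented under it one key for each argument. servo_tool: Moves the arm, as the interface text tells. Its arguments: {"type":"object","properties":{"moves":{"type":"array","items":{"type":"object","properties":{"tx":{"type":"number"},"ty":{"type":"number"},"tz":{"type":"number"},"turn":{"type":"number"},"gripper":{"type":"number"}}}},"newtons":{"type":"number"}},"required":["moves"]}

```bash
mkdir -p pics; cat > h.py <<'E'
import numpy as np,cv2,pickle,sys
from rig import manip
def cap(n,tag):
    c=manip.capture(n); pickle.dump(c,open(f'pics/{tag}.pkl','wb')); cv2.imwrite(f'pics/{tag}.png',c['img'][:,:,::-1]); return c
def load(tag): return pickle.load(open(f'pics/{tag}.pkl','rb'))
def ray(c,u,v,fish=False):
    f=192/np.tan(np.radians(c['vfov'])/2); d=np.array([u-c['cx'],v-c['cy']])/f
    if fish:
        r=np.hypot(*d); k=np.sin(r)/r if r>1e-9 else 1; p=np.array([d[0]*k,d[1]*k,np.cos(r)])
    else: p=np.array([*d,1.]); p/=np.linalg.norm(p)
    return np.array(c['xyz']),np.array(c['rotation'])@p
def tri(rs):
    A=sum(np.eye(3)-np.outer(d,d) for o,d in rs); b=sum((np.eye(3)-np.outer(d,d))@o for o,d in rs)
    x=np.linalg.solve(A,b); return x,[np.linalg.norm(np.cross(x-o,d)) for o,d in rs]
def onz(r,z): o,d=r; return o+d*(z-o[2])/d[2]
def proj(c,p,fish=False):
    q=np.array(c['rotation']).T@(np.array(p)-c['xyz']); f=192/np.tan(np.radians(c['vfov'])/2)
    if fish:
        t=np.arctan2(np.hypot(*q[:2]),q[2]); m=f*t*q[:2]/np.hypot(*q[:2])
    else: m=f*q[:2]/q[2]
    return m+[c['cx'],c['cy']]
E
python3 - <<'E'
from h import *
for n in ('side','top','wrist'):
    c=cap(n,n+'0'); print(n,c['vfov'],c['cx'],c['cy'],np.round(c['xyz'],4),np.round(c['rotation'],4).tolist())
print(manip.get_obs(),manip.tcp_to_grasp)
for n in('top0','side0'):
    im=cv2.imread(f'pics/{n}.png'); cv2.imwrite(f'pics/{n}b.png',cv2.resize(im,(800,600),interpolation=cv2.INTER_CUBIC))
E
```

```text
side 53.36029372165365 251.67909097859064 191.9587979511655 [-0.149  0.904  1.139] [-2.3177, -0.0111, -2.5444]
top 54.124221387203 258.0224127716595 197.2255904714896 [ 0.3859 -0.0162  1.3587] [-3.0846, 0.0098, -1.5893]
wrist 65.70646984690485 255.48531980545093 191.88436421262932 [0.2307 0.5573 0.3728] [2.8718, -0.0003, -1.851]
{'time': 0.15, 'joints': array([ 1.62368099e+00,  4.07430606e-02,  8.40623931e-02, -3.16272483e-04,
       -1.61550422e+00, -3.33699512e-01]), 'joint_vel': array([-0.00103244, -0.00198609,  0.00439315,  0.00071465,  0.0017782 ,
       -0.000521  ]), 'effort': array([-3.15497018e-03, -3.68616521e+01,  3.47691715e+01,  6.93630606e+00,
       -4.41406257e-03,  1.10017510e-06]), 'ee_pos': array([0.16616048, 0.57628142, 0.2304852 ]), 'orientation': array([ 3.14017720e+00, -1.56262800e-04, -2.80800827e-01]), 'ft_force': array([-0.16873345,  0.66550619, -0.24854943]), 'torque': array([ 0.02165375,  0.03731021, -0.04551674]), 'finger_force': 0.0, 'finger_gap': 0.08550611843110521} 0.0187
```

View pics/top0b.png

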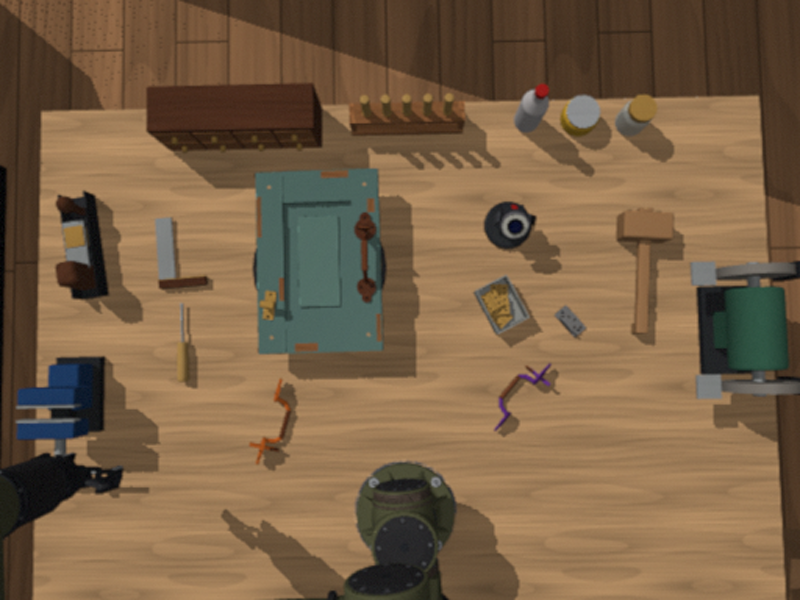

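View pics/side0b.png

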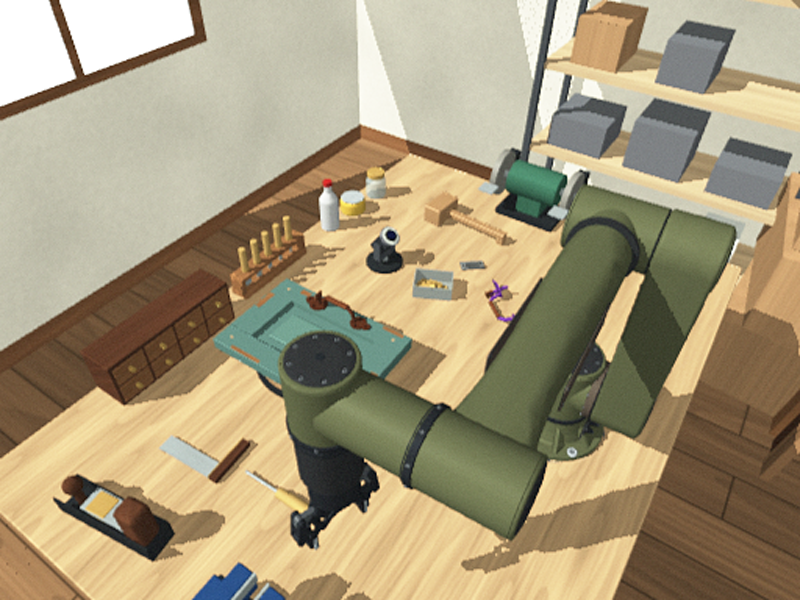

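View pics/wrist0.png

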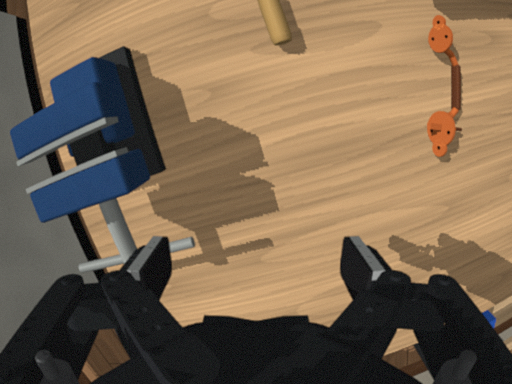

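```bash
python3 - <<'E'
s=open('h.py').read()
s=s.replace("from rig import manip\n","from rig import manip\nfrom scipy.spatial.transform import Rotation as Ro\n").replace("c=manip.capture(n);","c=dict(manip.capture(n)); c['rotation']=Ro.from_euler('xyz',c['rotation']).as_matrix();")
open('h.py','w').write(s)
import pickle
from scipy.spatial.transform import Rotation as Ro
for n in('side0','top0','wrist0'):
    c=dict(pickle.load(open(f'pics/{n}.pkl','rb'))); c['rotation']=Ro.from_euler('xyz',c['rotation']).as_matrix(); pickle.dump(c,open(f'pics/{n}.pkl','wb'))
from h import *
t=load('top0')
for n,u,v,z in[('cusp1',365,228,.09),('cusp2',366,290,.09),('bar',364,258,.125),('camera lens',515,226,.11),('base',508,228,.0),('shutter corners',257,174,.087),('',378,169,.087),('',382,350,.087),('',258,353,.087),('tin',502,306,.03),('orange',280,420,0)]:
    print(n,onz(ray(t,u*.64,v*.64),z).round(3))
sd=load('side0');im=cv2.imread('pics/side0.png');tm=cv2.imread('pics/top0.png')
a=cv2.resize(im[180:220,190:245],None,fx=7,fy=7,interpolation=cv2.INTER_CUBIC)[:,:385]
b=cv2.resize(tm[130:200,215:255],None,fx=7,fy=7,interpolation=cv2.INTER_CUBIC)
e=cv2.resize(im[135:180,225:270],None,fx=5,fy=5,interpolation=cv2.INTER_CUBIC)
C=np.zeros((600,800,3),np.uint8);C[:a.shape[0],:a.shape[1]]=a;C[:b.shape[0],400:400+b.shape[1]]=b;C[300:525,:225]=e
cv2.imwrite('pics/comb.png',C)
E
```

```text
cusp1 [0.635 0.075 0.09 ]
cusp2 [0.5   0.075 0.09 ]
bar [0.564 0.075 0.125]
camera lens [ 0.629 -0.248  0.11 ]
base [ 0.646 -0.252 -0.   ]
shutter corners [0.761 0.311 0.087]
 [0.766 0.045 0.087]
 [0.369 0.042 0.087]
 [0.367 0.311 0.087]
tin [ 0.463 -0.228  0.03 ]
orange [0.212 0.283 0.   ]
```

View pics/comb.png

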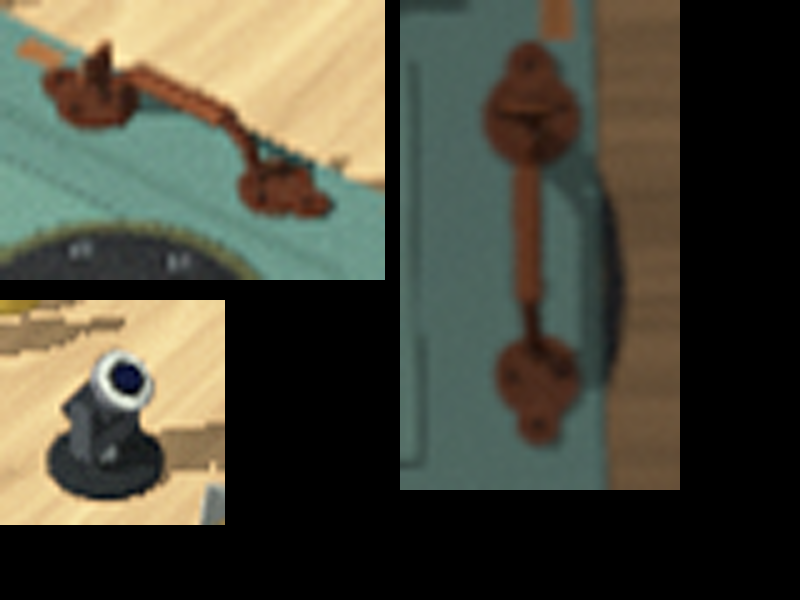

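Call:
servo_tool:
  moves:
    - {"tx": 2.7, "ty": 2.3, "tz": -0.8}
    - {"tx": 5.8, "ty": 4.9, "tz": -1.6}
    - {"tx": 8.9, "ty": 7.6, "tz": -2.4}
    - {"tx": 12, "ty": 10.2, "tz": -3.2}
    - {"tx": 15, "ty": 12.8, "tz": -4}

```text
$.moves[0]: bad value
```

Call:
servo_tool:
  moves:
    - {"tx": 3.1, "ty": 2.7, "turn": -0.05}
    - {"tx": 6.2, "ty": 5.3, "turn": -0.11}
    - {"tx": 9.3, "ty": 8, "turn": -0.17}
    - {"tx": 12.4, "ty": 10.6, "turn": -0.23}
    - {"tx": 15, "ty": 12.8, "turn": -0.28}

```text
$.moves[0]: bad value
```

Call:
servo_tool:
  moves:
    - {"tx": 1, "ty": 3.2}
    - {"tx": 2, "ty": 6.4}
    - {"tx": 3, "ty": 9.2}
    - {"tx": 3.6, "ty": 11}
    - {"tx": 4, "ty": 11.8}

```text
$.moves[0]: bad value
```

```bash
python3 - <<'E'
from h import *
o=manip.get_obs(); print(o['time'],o['ee_pos'],o['orientation'],o['joints'])
c=cap('wrist','w1'); t=cap('top','t1')
im=cv2.resize(c['img'][:,:,::-1],(800,600),interpolation=cv2.INTER_CUBIC); cv2.imwrite('pics/w1b.png',im)
print(c['xyz'],c['rotation'].round(3).tolist())
E
```

```text
0.15 [0.16616048 0.57628142 0.2304852 ] [ 3.14017720e+00 -1.56262800e-04 -2.80800827e-01] [ 1.62368099e+00  4.07430606e-02  8.40623931e-02 -3.16272483e-04
 -1.61550422e+00 -3.33699512e-01]
[0.23071334 0.5573541  0.37295942] [[-0.277, -0.926, -0.256], [-0.961, 0.267, 0.074], [0.0, 0.267, -0.964]]
```

View pics/w1b.png

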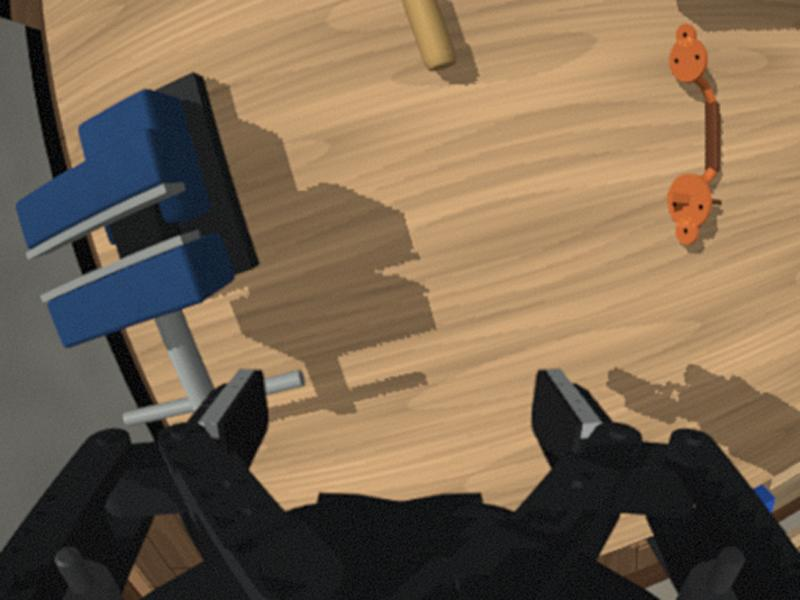

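Call:
servo_tool:
  moves:
    - {"tx": 2.7, "ty": 2.3, "tz": -0.8, "turn": 0, "gripper": 0}
    - {"tx": 5.8, "ty": 4.9, "tz": -1.6, "turn": 0, "gripper": 0}
    - {"tx": 8.9, "ty": 7.6, "tz": -2.4, "turn": 0, "gripper": 0}
    - {"tx": 12, "ty": 10.2, "tz": -3.2, "turn": 0, "gripper": 0}
    - {"tx": 15, "ty": 12.8, "tz": -4, "turn": 0, "gripper": 0}

```text
time: 0.67
ee_pos: [0.2756, 0.4101, 0.2717]
orientation: [-3.141, -0.0, -0.28]
ft_force: [1.2, 0.7, -0.1]
finger_gap: 0.0851
finger_force: 0.0
```

Call:
servo_tool:
  moves:
    - {"tx": 3.1, "ty": 2.7, "tz": 0, "turn": -0.05, "gripper": 0}
    - {"tx": 6.2, "ty": 5.3, "tz": 0, "turn": -0.11, "gripper": 0}
    - {"tx": 9.3, "ty": 8, "tz": 0, "turn": -0.17, "gripper": 0}
    - {"tx": 12.4, "ty": 10.6, "tz": 0, "turn": -0.23, "gripper": 0}
    - {"tx": 15, "ty": 12.8, "tz": 0, "turn": -0.28, "gripper": 0}

```text
time: 1.08
ee_pos: [0.3843, 0.2452, 0.2718]
orientation: [-3.141, -0.001, 0.002]
ft_force: [0.5, 0.1, -0.0]
finger_gap: 0.0857
finger_force: 0.0
```

Call:
servo_tool:
  moves:
    - {"tx": 1, "ty": 3.2, "tz": 0, "turn": 0, "gripper": 0}
    - {"tx": 2, "ty": 6.4, "tz": 0, "turn": 0, "gripper": 0}
    - {"tx": 3, "ty": 9.2, "tz": 0, "turn": 0, "gripper": 0}
    - {"tx": 3.6, "ty": 11, "tz": 0, "turn": 0, "gripper": 0}
    - {"tx": 4, "ty": 11.8, "tz": 0, "turn": 0, "gripper": 0}

```text
time: 1.5
ee_pos: [0.4239, 0.1272, 0.2718]
orientation: [-3.141, -0.001, -0.003]
ft_force: [-0.1, 1.2, 0.6]
finger_gap: 0.0856
finger_force: 0.0
```

```bash
python3 - <<'E'
from h import *
o=manip.get_obs(); print(o['time'],o['ee_pos'],o['orientation'],o['joints'])
c=cap('wrist','w1'); t=cap('top','t1')
im=cv2.resize(c['img'][:,:,::-1],(800,600),interpolation=cv2.INTER_CUBIC); cv2.imwrite('pics/w1b.png',im)
print(c['xyz'],c['rotation'].round(3).tolist())
E
```

```text
1.5 [0.42388334 0.12720958 0.27176459] [-3.14131136e+00 -8.47361850e-04 -3.12352354e-03] [ 7.51948375e-01 -3.77281682e-01 -2.08148997e-01  3.81277272e-04
 -1.73911915e+00  8.15788575e-01]
[0.49092841 0.12646903 0.41423004] [[-0.003, -0.964, -0.266], [-1.0, 0.002, 0.002], [-0.002, 0.266, -0.964]]
```

View pics/w1b.png

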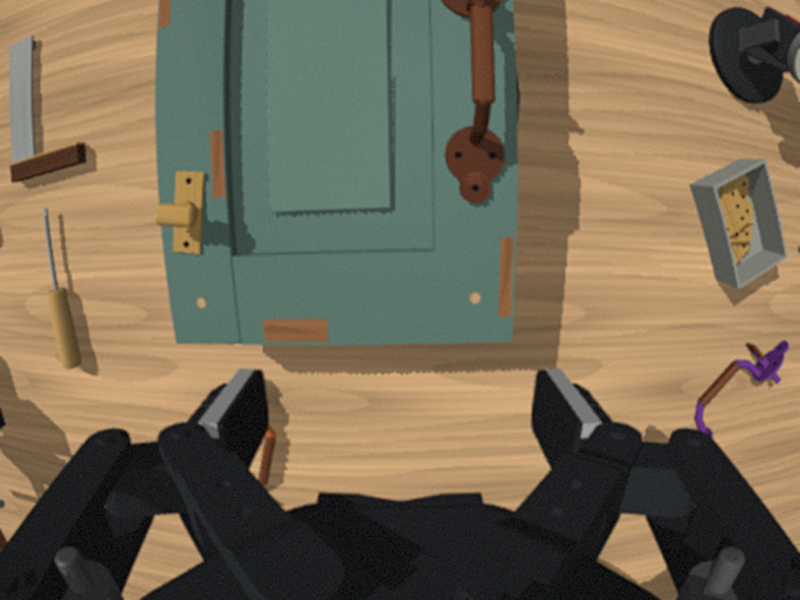

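Call:
servo_tool:
  moves:
    - {"tx": 2, "ty": 2.4, "tz": 0, "turn": 0, "gripper": 0}
    - {"tx": 4.5, "ty": 5, "tz": 0, "turn": 0, "gripper": 0}
    - {"tx": 7, "ty": 7.5, "tz": 0, "turn": 0, "gripper": 0}
    - {"tx": 8.7, "ty": 8.8, "tz": 0, "turn": 0, "gripper": 0}
    - {"tx": 9, "ty": 9, "tz": 0, "turn": 0, "gripper": 0}

```text
time: 2.02
ee_pos: [0.5149, 0.0383, 0.2699]
orientation: [3.14, 0.002, -0.003]
ft_force: [-0.5, -0.1, -0.9]
finger_gap: 0.0855
finger_force: 0.0
```

```bash
python3 - <<'E'
from h import *
c=cap('wrist','w2')
E
```

Call:
servo_tool:
  moves:
    - {"tx": 0, "ty": 3.2, "tz": 0, "turn": 0, "gripper": 0}
    - {"tx": 0, "ty": 7, "tz": 0, "turn": 0, "gripper": 0}
    - {"tx": 0, "ty": 11, "tz": 0, "turn": 0, "gripper": 0}
    - {"tx": 0, "ty": 14, "tz": 0, "turn": 0, "gripper": 0}
    - {"tx": 0, "ty": 15, "tz": 0, "turn": 0, "gripper": 0}

```text
time: 2.48
ee_pos: [0.5128, -0.1123, 0.2716]
orientation: [3.141, -0.0, -0.002]
ft_force: [0.3, 0.3, 0.7]
finger_gap: 0.0856
finger_force: 0.0
```

```bash
python3 - <<'E'
from h import *
c=cap('wrist','w3');cap('top','t3');cap('side','s3')
a=load('w2')['img'];b=c['img']
C=np.vstack([np.hstack([a[:192,150:512],b[:192,150:512]])]);C=cv2.resize(C,None,fx=1.1,fy=1.1,interpolation=cv2.INTER_CUBIC)
C2=np.zeros((600,800,3),np.uint8);C2[:211,:796]=C[:211,:796]
# zoom: around projected camera & latch in w2
for k,(cc,p) in enumerate([(load('w2'),(.56,.075,.1)),(c,(.63,-.25,.1)),(load('w2'),(.63,-.25,.1))]):
    u,v=proj(cc,p,True);print(u,v); x=int(np.clip(u-50,0,412));y=int(np.clip(v-65 if k==0 else v-50,0,254)); print('crop',x,y)
    C2[215:215+384,k*266:k*266+260]=cv2.resize(cc['img'][y:y+130,x:x+88],(260,384),interpolation=cv2.INTER_CUBIC)
cv2.imwrite('pics/c2.png',C2[:,:,::-1])
E
```

```text
220.22376147830792 132.69379575679753
crop 170 67
380.4004905788629 71.93634301000539
crop 330 21
480.8987011607652 89.85316829604136
crop 412 39
```

View pics/c2.png

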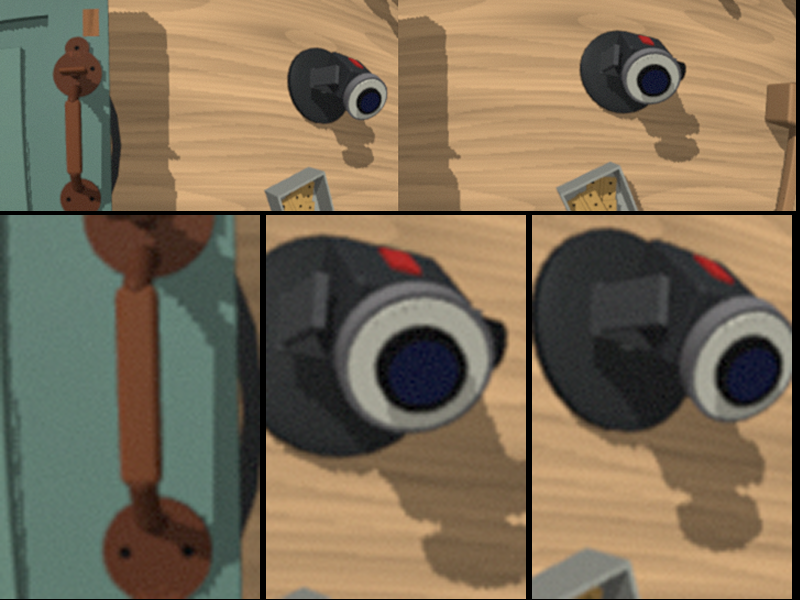

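```bash
cat > fit.py <<'E'
from h import *
from scipy.optimize import least_squares
def ringpts(tag,fish,ap):
    c=load(tag); im=c['img'].astype(int); u,v=proj(c,ap,fish)
    m=(im.min(2)>135)&(im.max(2)-im.min(2)<40); 
    yy,xx=np.mgrid[:384,:512]; R=32 if fish else 14
    m&=np.hypot(xx-u,yy-v)<R
    n,l,s,ce=cv2.connectedComponentsWithStats(m.astype(np.uint8)); k=1+np.argmax(s[1:,4])
    out=max(cv2.findContours((l==k).astype(np.uint8),cv2.RETR_EXTERNAL,cv2.CHAIN_APPROX_NONE)[0],key=len)
    e=cv2.fitEllipse(cv2.convexHull(out))
    # blue disc
    b=(im[:,:,2]-im[:,:,0]>25)&(np.hypot(xx-u,yy-v)<R)
    n,l2,s2,ce2=cv2.connectedComponentsWithStats(b.astype(np.uint8));
    k2=1+np.argmax(s2[1:,4]) if n>1 else 0
    print(tag,'ring ell',np.round(e[0],2),np.round(e[1],2),round(e[2],1),'area',s[k,4],'blue',ce2[k2].round(2) if n>1 else None,s2[k2,4] if n>1 else 0)
    return c,e
if __name__=='__main__':
    V=[('w2',1),('w3',1),('w1',1),('top0',0),('side0',0)]
    D=[]
    for t,f in V:
        try: D.append((*ringpts(t,f,(.629,-.248,.112)),f))
        except Exception as ex: print(t,ex)
    D=[d for d,(t,f) in zip(D,V) if t!='w1']
    def circ(p):
        n=np.array([np.cos(p[4])*np.cos(p[3]),np.cos(p[4])*np.sin(p[3]),np.sin(p[4])])
        a=np.array([-np.sin(p[3]),np.cos(p[3]),0]);b=np.cross(n,a); th=np.linspace(0,2*np.pi,40,False)
        return p[:3]+p[5]*(np.outer(np.cos(th),a)+np.outer(np.sin(th),b))
    def res(p,sel):
        r=[]
        for i in sel:
            c,e,f=D[i]; q=np.array([proj(c,x,f) for x in circ(p)])-e[0]; t=np.radians(e[2])
            x=q[:,0]*np.cos(t)+q[:,1]*np.sin(t); y=-q[:,0]*np.sin(t)+q[:,1]*np.cos(t)
            A,B=(e[1][0]+1)/2,(e[1][1]+1)/2
            r+=list((np.hypot(x/A,y/B)-1)*np.sqrt(A*B)/(1 if f else 1))
        return r
    for sel in([0,1],[0,1,2,3],[0],[1],[1,2,3]):
        s=least_squares(res,[.62,-.25,.115,np.pi,1.,.027],args=(sel,)) if len(sel)>1 else least_squares(lambda p:res([*p,.027],sel),[.62,-.25,.115,np.pi,1.])
        print(sel,s.x.round(4),'elev',np.degrees(s.x[4]).round(1),'head',np.degrees(s.x[3]).round(1),'rms',np.sqrt(np.mean(s.fun**2)).round(3))
    # base: dark circle centre, and latch bar
    for t in('w1','w2','w3'):
        c=load(t); hsv=cv2.cvtColor(c['img'],cv2.COLOR_RGB2HSV).astype(int); im=c['img'].astype(int)
        u,v=proj(c,(.563,.075,.13),1); m=((hsv[:,:,0]<14)|(hsv[:,:,0]>174))&(hsv[:,:,1]>110)
        print(t,'bar pred',u,v)
        for r in range(max(0,int(v)-55),int(v)+60,4):
            xs=np.nonzero(m[r,int(max(0,u-30)):int(u+30)])[0]+int(max(0,u-30))
            if len(xs): print(r,xs.min(),xs.max(),len(xs),end=' | ')
        print()
E
python3 fit.py
```

```text
w2 ring ell [483.59  89.53] [29.37 38.18] 36.4 area 339 blue [486.08  92.69] 177
w3 ring ell [380.84  70.59] [41.93 46.87] 65.4 area 619 blue [382.89  74.03] 309
w1 OpenCV(4.12.0) /io/opencv/modules/imgproc/src/shapedescr.cpp:361: error: (-201:Incorrect size of input array) There should be at least 5 points to fit the ellipse in function 'fitEllipseNoDirect'

top0 attempt to get argmax of an empty sequence
side0 ring ell [249.11 150.53] [10.01 12.85] 129.6 area 65 blue [250.05 149.9 ] 20
[0, 1] [ 0.6291 -0.2467  0.11    3.0112  0.981   0.0269] elev 56.2 head 172.5 rms 0.111Traceback (most recent call last):
  File "fit.py", line 37, in <module>
    s=least_squares(res,[.62,-.25,.115,np.pi,1.,.027],args=(sel,)) if len(sel)>1 else least_squares(lambda p:res([*p,.027],sel),[.62,-.25,.115,np.pi,1.])
      ~~~~~~~~~~~~~^^^^^^^^^^^^^^^^^^^^^^^^^^^^^^^^^^^^^^^^^^^^^^^
    return func(*args, **kwargs)
    vector_fun = VectorFunction(
        fun_wrapped,
    ...<6 lines>...
        workers=workers
    )
    self._update_fun()
    ~~~~~~~~~~~~~~~~^^
    self.f = self.fun_wrapped(xp_copy(self.x))
             ~~~~~~~~~~~~~~~~^^^^^^^^^^^^^^^^^
    return np.atleast_1d(self.fun(x))
                         ~~~~~~~~^^^
    return self.f(x, *self.args, **self.kwargs)
           ~~~~~~^^^^^^^^^^^^^^^^^^^^^^^^^^^^^^
  File "fit.py", line 31, in res
    c,e,f=D[i]; q=np.array([proj(c,x,f) for x in circ(p)])-e[0]; t=np.radians(e[2])
          ~^^^
IndexError: list index out of range
```

```bash
python3 - <<'E'
s=open('fit.py').read()
s=s.replace("('top0',0),('side0',0)","").replace("([0,1],[0,1,2,3],[0],[1],[1,2,3])","([0,1],[0],[1])")
open('fit.py','w').write(s)
from h import *
w2,w3=load('w2'),load('w3')
print('blue tri',tri([ray(w2,486.08,92.69,1),ray(w3,382.89,74.03,1)]), tri([ray(w2,486.08,92.69,1),ray(w3,382.89,74.03,1),ray(load('side0'),250.05,149.9)]))
# base circle: dark pixels lower-left boundary
for t in('w2','w3'):
    c=load(t); im=c['img'].astype(int); m=(im.max(2)<95)&(im.max(2)-im.min(2)<25); u,v=proj(c,(.65,-.25,0),1)
    yy,xx=np.mgrid[:384,:512]; m&=np.hypot(xx-u,yy-v)<60
    n,l,s,ce=cv2.connectedComponentsWithStats(m.astype(np.uint8)); k=1+np.argmax(s[1:,4]); ct=max(cv2.findContours((l==k).astype(np.uint8),0,1)[0],key=len)[:,0]
    g=np.array([onz(ray(c,a,b,1),.008)[:2] for a,b in ct]); np.save(f'pics/{t}base.npy',g)
    # RANSAC circle radius .055
    best=(0,)
    for x in np.arange(.62,.68,.0005):
        for y in np.arange(-.28,-.22,.0005):
            k=(abs(np.hypot(g[:,0]-x,g[:,1]-y)-.055)<.0012).sum()
            if k>best[0]: best=(k,x,y)
    print(t,'base',best,len(g))
E
python3 fit.py
```

```text
blue tri (array([ 0.62579304, -0.2468711 ,  0.11390363]), [np.float64(2.0237999797179965e-05), np.float64(2.023799979698853e-05)]) (array([ 0.62634412, -0.24630132,  0.11322133]), [np.float64(0.0010425547858043816), np.float64(0.0009286824849407498), np.float64(0.001948101593547358)])
w2 base (np.int64(105), np.float64(0.6504999999999966), np.float64(-0.247)) 272
w3 base (np.int64(121), np.float64(0.6504999999999966), np.float64(-0.25)) 369
w2 ring ell [483.59  89.53] [29.37 38.18] 36.4 area 339 blue [486.08  92.69] 177
w3 ring ell [380.84  70.59] [41.93 46.87] 65.4 area 619 blue [382.89  74.03] 309
w1 OpenCV(4.12.0) /io/opencv/modules/imgproc/src/shapedescr.cpp:361: error: (-201:Incorrect size of input array) There should be at least 5 points to fit the ellipse in function 'fitEllipseNoDirect'

[0, 1] [ 0.6291 -0.2467  0.11    3.0112  0.981   0.0269] elev 56.2 head 172.5 rms 0.111
[0] [ 0.6291 -0.2471  0.1096  3.0082  0.9879] elev 56.6 head 172.4 rms 0.029
[1] [ 0.6292 -0.2469  0.1095  3.0429  0.9725] elev 55.7 head 174.3 rms 0.017
w1 bar pred 309.82831658893747 39.62334203802706
0 
[... 715 characters left out ...]
223 13 | 144 211 223 13 | 148 211 223 13 | 152 211 223 13 | 156 212 223 12 | 160 215 221 7 | 164 215 229 14 | 168 210 235 26 | 172 208 238 31 | 176 206 240 35 | 180 205 240 33 | 184 206 240 35 | 188 208 239 32 | 
w3 bar pred 81.21312235141363 136.99626571767453
81 81 110 30 | 85 81 110 30 | 89 83 108 24 | 93 83 104 21 | 97 80 87 8 | 101 78 85 8 | 105 76 86 11 | 109 76 86 11 | 113 76 86 11 | 117 76 87 12 | 121 77 87 11 | 125 77 87 11 | 129 77 88 12 | 133 78 88 11 | 137 78 88 11 | 141 78 88 11 | 145 79 89 11 | 149 79 89 11 | 153 80 90 11 | 157 80 90 11 | 161 83 90 8 | 165 86 108 18 | 169 89 110 20 | 173 91 110 19 | 177 90 110 21 | 181 90 110 20 | 185 91 110 20 | 189 94 110 17 | 193 97 110 14 |
```

```bash
python3 - <<'E'
from h import *
W=[load(t) for t in('w1','w2','w3')]
P=[]
for pts in([(309,66.5),(217.2,158.5),(85.2,159.3)],[(308,10.5),(216,94.3),(81,103)]):
    x,r=tri([ray(c,*p,1) for c,p in zip(W,pts)]); print(x.round(4),np.round(r,4)); P.append(x)
m=(P[0]+P[1])/2; d=P[1]-P[0]; print(m,np.linalg.norm(d),np.arctan2(d[1],d[0]))
E
```

```text
[0.5369 0.0754 0.1252] [0.0003 0.0005 0.0007]
[0.5985 0.0757 0.1236] [0.0026 0.0008 0.0019]
[0.56773488 0.07557237 0.12440026] 0.06160245945666687 0.005382583987735102
```

Call:
servo_tool:
  moves:
    - {"tx": 1.2, "ty": -3.5, "tz": 0, "turn": 0, "gripper": 0}
    - {"tx": 2.6, "ty": -7.5, "tz": 0, "turn": 0, "gripper": 0}
    - {"tx": 4, "ty": -11.5, "tz": 0, "turn": 0, "gripper": 0}
    - {"tx": 5.2, "ty": -15.4, "tz": 0, "turn": 0, "gripper": 0}
    - {"tx": 5.5, "ty": -18.7, "tz": 0, "turn": 0, "gripper": 0}

```text
time: 3.05
ee_pos: [0.5684, 0.0811, 0.2706]
orientation: [-3.141, 0.001, 0.002]
ft_force: [0.2, -0.1, -0.6]
finger_gap: 0.0854
finger_force: 0.0
```

Call:
servo_tool:
  moves:
    - {"tx": 0, "ty": 0, "tz": 2, "turn": 0, "gripper": 0}
    - {"tx": 0, "ty": 0, "tz": 5, "turn": 0, "gripper": 0}
    - {"tx": 0, "ty": 0, "tz": 8, "turn": 0, "gripper": 0}
    - {"tx": 0, "ty": 0, "tz": 9.6, "turn": 0, "gripper": 0}
    - {"tx": 0, "ty": 0, "tz": 10, "turn": 0, "gripper": 0}

```text
time: 3.47
ee_pos: [0.5662, 0.0784, 0.1672]
orientation: [3.14, 0.006, 0.002]
ft_force: [-0.8, 0.5, -0.3]
finger_gap: 0.0853
finger_force: 0.0
```

```bash
python3 - <<'E'
from h import *
c=cap('wrist','w4');o=manip.get_obs(); print(o['time'],o['ee_pos'],o['orientation'],o['joints'].round(2))
for d in(-.03,0,.03): print(proj(c,(.5675+d,.0756,.13),1))
hsv=cv2.cvtColor(c['img'],cv2.COLOR_RGB2HSV).astype(int); m=((hsv[:,:,0]<14)|(hsv[:,:,0]>174))&(hsv[:,:,1]>110)
for r in range(20,384,8):
    xs=np.nonzero(m[r,190:320])[0]+190
    if len(xs): print(r,xs.min(),xs.max(),len(xs),end=' | ')
cv2.imwrite('pics/w4b.png',cv2.resize(c['img'][:,:,::-1],(800,600)))
E
```

```text
3.5167 [0.56689522 0.07793413 0.16874696] [3.14041015e+00 3.93279864e-03 1.59597155e-03] [ 0.49 -0.03 -0.1  -0.   -1.51  1.09]
[258.9878001  257.12308708]
[259.30620138 215.94342391]
[259.60070494 170.06719488]
28 266 285 19 | 36 266 286 20 | 44 267 286 18 | 52 267 286 20 | 60 267 286 18 | 68 247 270 24 | 76 244 274 27 | 84 245 273 29 | 92 235 282 48 | 100 230 287 58 | 108 228 290 52 | 116 228 290 63 | 124 229 288 60 | 132 234 284 50 | 140 242 275 34 | 148 253 266 14 | 156 253 266 14 | 164 250 269 20 | 172 250 269 20 | 180 250 270 21 | 188 250 269 20 | 196 250 269 20 | 204 250 269 20 | 212 250 269 20 | 220 250 269 20 | 228 251 269 19 | 236 251 269 19 | 244 251 269 19 | 252 242 277 36 | 260 237 282 46 | 268 236 283 38 | 276 238 281 44 | 284 247 272 26 | 292 249 271 23 |
```

View pics/w4b.png

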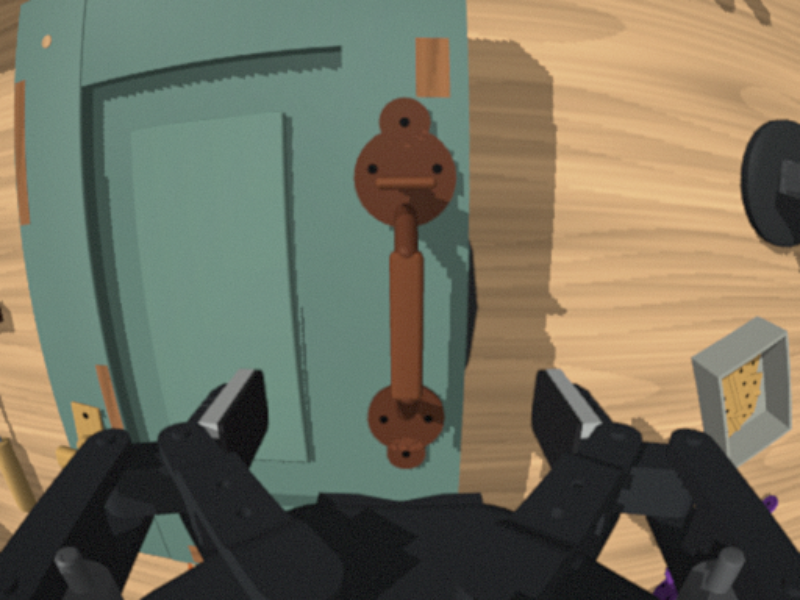

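```bash
python3 - <<'E'
from h import *
c=load('w4');o=manip.get_obs(); print(o['ee_pos'],o['orientation'])
a=onz(ray(c,259,62,1),.091);b=onz(ray(c,259.5,299.5,1),.091);print(a,b,(a+b)/2)
a=onz(ray(c,259.5,161,1),.13);b=onz(ray(c,260,256,1),.13);print(a,b,(a+b)/2)
E
```

```text
[0.56689522 0.07793413 0.16874696] [3.14041015e+00 3.93279864e-03 1.59597155e-03]
[0.66974353 0.07579183 0.091     ] [0.47262574 0.07424284 0.091     ] [0.57118464 0.07501733 0.091     ]
[0.60316089 0.07569248 0.13      ] [0.53837265 0.07491972 0.13      ] [0.57076677 0.0753061  0.13      ]
```

Call:
servo_tool:
  newtons: 60
  moves:
    - {"tx": 0.35, "ty": 0.2, "tz": 1.5, "turn": 0, "gripper": 0}
    - {"tx": 0.35, "ty": 0.2, "tz": 3.5, "turn": 0, "gripper": 0}
    - {"tx": 0.35, "ty": 0.2, "tz": 5.5, "turn": 0, "gripper": 0}
    - {"tx": 0.35, "ty": 0.2, "tz": 6.3, "turn": 0, "gripper": 0}
    - {"tx": 0.35, "ty": 0.2, "tz": 6.5, "turn": 0, "gripper": 0}

```text
time: 3.93
ee_pos: [0.5715, 0.0749, 0.1059]
orientation: [3.141, 0.001, 0.0]
ft_force: [-0.8, 0.4, 1.1]
finger_gap: 0.085
finger_force: 0.0
```

Call:
servo_tool:
  moves:
    - {"tx": 0, "ty": 0, "tz": 0, "turn": 0, "gripper": 60}
    - {"tx": 0, "ty": 0, "tz": 0, "turn": 0, "gripper": 120}
    - {"tx": 0, "ty": 0, "tz": 0, "turn": 0, "gripper": 160}
    - {"tx": 0, "ty": 0, "tz": 0, "turn": 0, "gripper": 200}
    - {"tx": 0, "ty": 0, "tz": 0, "turn": 0, "gripper": 255}

```text
time: 4.35
ee_pos: [0.5723, 0.0743, 0.1072]
orientation: [-3.141, -0.001, -0.001]
ft_force: [0.5, -0.4, -0.7]
finger_gap: 0.0255
finger_force: 0.0
```

Call:
servo_tool:
  moves:
    - {"tx": 0, "ty": 0, "tz": 0, "turn": 0, "gripper": 255}
    - {"tx": 0, "ty": 0, "tz": 0, "turn": 0, "gripper": 255}
    - {"tx": 0, "ty": 0, "tz": 0, "turn": 0, "gripper": 255}
    - {"tx": 0, "ty": 0, "tz": 0, "turn": 0, "gripper": 255}
    - {"tx": 0, "ty": 0, "tz": 0, "turn": 0, "gripper": 255}

```text
time: 4.77
ee_pos: [0.5722, 0.0743, 0.1069]
orientation: [-3.141, -0.001, -0.001]
ft_force: [-0.4, 2.1, 2.7]
finger_gap: 0.0128
finger_force: 58.6
```

Call:
servo_tool:
  moves:
    - {"tx": 0, "ty": 0, "tz": -0.6, "turn": 0, "gripper": 255}
    - {"tx": 0, "ty": 0, "tz": -1.4, "turn": 0, "gripper": 255}
    - {"tx": 0, "ty": 0, "tz": -2.4, "turn": 0, "gripper": 255}
    - {"tx": 0, "ty": 0, "tz": -3.4, "turn": 0, "gripper": 255}
    - {"tx": 0, "ty": 0, "tz": -4.4, "turn": 0, "gripper": 255}

```text
time: 5.18
ee_pos: [0.572, 0.0741, 0.1515]
orientation: [3.141, -0.0, -0.001]
ft_force: [0.6, -0.2, -3.9]
finger_gap: 0.0126
finger_force: 58.4
```

Call:
servo_tool:
  moves:
    - {"tx": 0, "ty": 0, "tz": -1.5, "turn": 0, "gripper": 255}
    - {"tx": 0, "ty": 0, "tz": -3, "turn": 0, "gripper": 255}
    - {"tx": 0, "ty": 0, "tz": -4, "turn": 0, "gripper": 255}
    - {"tx": 0, "ty": 0, "tz": -4.6, "turn": 0, "gripper": 255}
    - {"tx": 0, "ty": 0, "tz": -4.6, "turn": 0, "gripper": 255}

```text
time: 5.6
ee_pos: [0.5725, 0.0743, 0.1983]
orientation: [-3.141, -0.003, -0.001]
ft_force: [-0.1, -0.6, -2.7]
finger_gap: 0.0126
finger_force: 58.5
```

```bash
python3 - <<'E'
from h import *
w=cap('wrist','w5');s=cap('side','s5');t=cap('top','t5'); o=manip.get_obs(); print(o['time'],o['ee_pos'],o['orientation'],o['joints'].round(3))
g=(.571,.0755,.212)
C=np.zeros((600,800,3),np.uint8); C[:384,:512]=w['img']
for k,c in enumerate([s,t]):
    u,v=proj(c,g).astype(int); print(u,v); p=c['img'][max(0,v-35):v+35,max(0,u-35):u+35]; C[k*290:k*290+280,515:795]=cv2.resize(p,(280,280),interpolation=cv2.INTER_CUBIC)
cv2.imwrite('pics/c5.png',C[:,:,::-1])
E
```

```text
5.75 [0.57151456 0.07425068 0.19525045] [ 3.14132473e+00  1.59679695e-03 -7.97143421e-04] [ 0.477 -0.022 -0.043 -0.    -1.551  1.093]
214 175
230 158
```

View pics/c5.png

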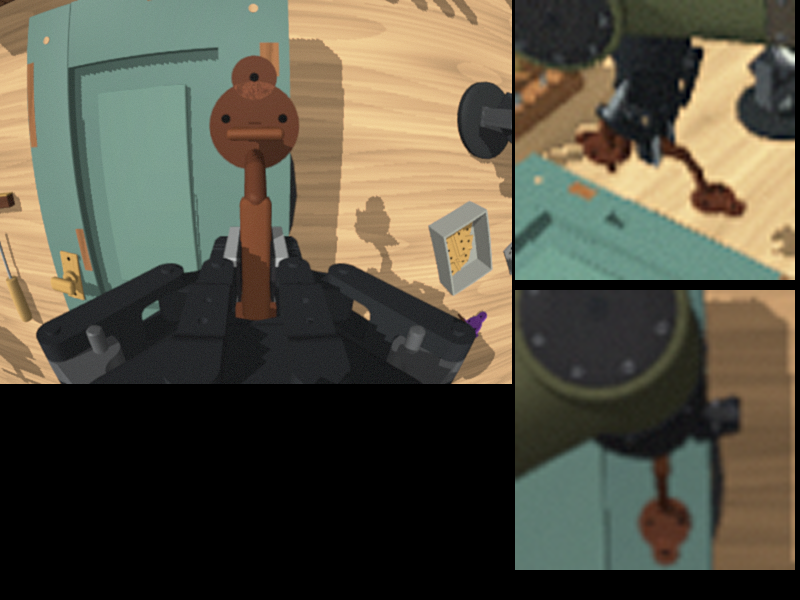

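Call:
servo_tool:
  moves:
    - {"tx": -2, "ty": 1.1, "tz": 0, "turn": -0.09, "gripper": 255}
    - {"tx": -4.5, "ty": 2.4, "tz": 0, "turn": -0.2, "gripper": 255}
    - {"tx": -7, "ty": 3.8, "tz": 0, "turn": -0.31, "gripper": 255}
    - {"tx": -9.5, "ty": 5.2, "tz": 0, "turn": -0.42, "gripper": 255}
    - {"tx": -11.3, "ty": 6.1, "tz": 0, "turn": -0.5, "gripper": 255}

```text
time: 6.17
ee_pos: [0.457, 0.0122, 0.1954]
orientation: [-3.141, 0.002, 0.504]
ft_force: [1.2, 0.5, -1.8]
finger_gap: 0.0129
finger_force: 58.5
```

Call:
servo_tool:
  moves:
    - {"tx": 0, "ty": 0, "tz": 0.8, "turn": -0.1, "gripper": 255}
    - {"tx": 0, "ty": 0, "tz": 2, "turn": -0.2, "gripper": 255}
    - {"tx": 0, "ty": 0, "tz": 3.5, "turn": -0.28, "gripper": 255}
    - {"tx": 0, "ty": 0, "tz": 4.7, "turn": -0.3, "gripper": 255}
    - {"tx": 0, "ty": 0, "tz": 5, "turn": -0.3, "gripper": 255}

```text
time: 6.58
ee_pos: [0.4574, 0.0131, 0.1431]
orientation: [-3.139, 0.004, 0.798]
ft_force: [-1.0, -0.5, -3.4]
finger_gap: 0.0126
finger_force: 58.6
```

```bash
cat > tilt.py <<'E'
from h import *
from scipy.optimize import least_squares
w4=load('w4'); bow=np.array([.571,.0755,.125])
H=np.array([onz(ray(w4,u,v,1),.091) for u,v in[(258.6,78.1),(238.1,108.2),(279.7,108.2)]])-bow  # holes rel. bow, latch axes
def T(o): return Ro.from_euler('xyz',o['orientation']).as_matrix()
def pred(c,o,th,b=(0,0,0)):
    R=T(o)@np.diag([1,-1,-1.])@Ro.from_euler('y',-th).as_matrix()
    g=o['ee_pos']-.0187*T(o)[:,2]+T(o)@np.array(b)
    return np.array([proj(c,g+R@h,1) for h in H])
def holes(c):
    im=c['img']; hsv=cv2.cvtColor(im,cv2.COLOR_RGB2HSV).astype(int)
    br=(((hsv[:,:,0]<14)|(hsv[:,:,0]>174))&(hsv[:,:,1]>100)&(hsv[:,:,2]>45)).astype(np.uint8)
    dk=((im.max(2)<50)).astype(np.uint8); dk[260:]=0
    n,l,s,ce=cv2.connectedComponentsWithStats(dk); out=[]
    for k in range(1,n):
        if 6<=s[k,4]<250:
            rg=cv2.dilate((l==k).astype(np.uint8),np.ones((7,7)))-cv2.dilate((l==k).astype(np.uint8),np.ones((3,3)))
            if (br*rg).sum()/rg.sum()>.7: out.append((*ce[k].round(2),s[k,4]))
    return out
if __name__=='__main__':
    tag=sys.argv[1]; c=cap('wrist',tag); o=manip.get_obs(); print(o['time'],o['ee_pos'].round(4),o['orientation'].round(4),o['joints'].round(2),o['ft_force'].round(1))
    hs=holes(c); print(hs); print(H.round(4).tolist())
    for d in(0,10,20,30,33.6): print(d,pred(c,o,np.radians(d)).round(1).tolist())
E
python3 - <<'E'
from tilt import *
c=load('w5'); print(holes(c)); o=dict(ee_pos=np.array([.5718,.0743,.1965]),orientation=[3.1413,0.0005,-.0008])
print(pred(c,o,0),H)
E
python3 tilt.py w6
```

```text
[(np.float64(253.7), np.float64(76.86), np.int32(50)), (np.float64(225.47), np.float64(118.43), np.int32(51)), (np.float64(282.31), np.float64(118.06), np.int32(49))]
[[254.1410553   76.96817084]
 [226.4067511  118.24963893]
 [282.99660898 117.99676081]] [[ 0.08670674  0.00054944 -0.034     ]
 [ 0.06455507  0.01534314 -0.034     ]
 [ 0.06469553 -0.01483696 -0.034     ]]
6.6333 [0.4578 0.013  0.1438] [-3.1397  0.0036  0.7971] [ 0.47 -0.34 -0.42 -0.   -1.5   1.9 ] [ 0.2 -0.5 -3.8]
[(np.float64(253.48), np.float64(76.75), np.int32(52)), (np.float64(225.5), np.float64(118.5), np.int32(52)), (np.float64(282.08), np.float64(118.1), np.int32(49))]
[[0.0867, 0.0005, -0.034], [0.0646, 0.0153, -0.034], [0.0647, -0.0148, -0.034]]
0 [[255.0, 74.4], [226.8, 116.3], [284.4, 116.1]]
10 [[254.9, 60.9], [224.3, 106.6], [286.7, 106.4]]
20 [[254.8, 50.3], [221.3, 99.9], [289.6, 99.7]]
30 [[254.6, 44.1], [217.7, 97.2], [293.2, 97.0]]
33.6 [[254.5, 43.3], [216.2, 97.4], [294.6, 97.2]]
```

Call:
servo_tool:
  newtons: 20
  moves:
    - {"tx": 0, "ty": 0, "tz": 0.5, "turn": 0, "gripper": 255}
    - {"tx": 0, "ty": 0, "tz": 1, "turn": 0, "gripper": 255}
    - {"tx": -0.1, "ty": 0, "tz": 1.5, "turn": 0, "gripper": 255}
    - {"tx": -0.6, "ty": 0, "tz": 2, "turn": 0, "gripper": 255}
    - {"tx": -1, "ty": 0, "tz": 2.4, "turn": 0, "gripper": 255}

```text
time: 7.05
ee_pos: [0.4531, 0.0065, 0.1237]
orientation: [3.139, -0.004, 0.799]
ft_force: [1.5, 2.7, 3.2]
finger_gap: 0.0128
finger_force: 59.7
```

```bash
python3 tilt.py w7
```

```text
7.1 [0.4523 0.0061 0.1228] [ 3.1404e+00 -3.0000e-03  7.9900e-01] [ 0.46 -0.36 -0.47  0.   -1.46  1.91] [1.  1.7 2.7]
[(np.float64(253.03), np.float64(64.94), np.int32(66)), (np.float64(283.7), np.float64(109.06), np.int32(63)), (np.float64(223.0), np.float64(109.5), np.int32(60))]
[[0.0867, 0.0005, -0.034], [0.0646, 0.0153, -0.034], [0.0647, -0.0148, -0.034]]
0 [[253.8, 76.8], [225.9, 118.3], [282.8, 118.1]]
10 [[253.6, 63.6], [223.5, 108.9], [285.1, 108.6]]
20 [[253.4, 53.5], [220.5, 102.4], [287.8, 102.1]]
30 [[253.1, 47.7], [216.8, 99.9], [291.2, 99.6]]
33.6 [[252.9, 47.1], [215.3, 100.3], [292.6, 100.0]]
```

Call:
servo_tool:
  newtons: 20
  moves:
    - {"tx": -0.4, "ty": 0, "tz": 0.6, "turn": 0, "gripper": 255}
    - {"tx": -0.8, "ty": 0, "tz": 1.3, "turn": 0, "gripper": 255}
    - {"tx": -1.1, "ty": 0, "tz": 2, "turn": 0, "gripper": 255}
    - {"tx": -1.4, "ty": 0, "tz": 2.6, "turn": 0, "gripper": 255}
    - {"tx": -1.5, "ty": 0, "tz": 3, "turn": 0, "gripper": 255}

```text
time: 7.52
ee_pos: [0.4413, -0.0055, 0.0932]
orientation: [3.14, -0.0, 0.799]
ft_force: [-4.0, -3.1, 6.8]
finger_gap: 0.0128
finger_force: 65.6
```

```bash
cat >> tilt.py <<'E'
    q=lambda p:(pred(c,o,p[0],p[1:])-sorted3).ravel()
    hh=sorted([h[:2] for h in hs],key=lambda h:h[1]); sorted3=np.array([hh[0],*sorted(hh[1:],key=lambda h:h[0])])
    reg=lambda p:np.r_[q(p),np.array(p[1:])*300]
    for t0 in(.1,.6):
        s=least_squares(reg,[t0,0,0,0]); print('tilt',np.degrees(s.x[0]).round(2),'shift mm',(1e3*s.x[1:]).round(2),'rms',np.sqrt(np.mean(q(s.x)**2)).round(2))
E
python3 tilt.py w8
```

```text
7.5667 [ 0.4409 -0.0056  0.0924] [3.1409e+00 9.0000e-04 7.9850e-01] [ 0.45 -0.38 -0.54  0.   -1.42  1.92] [-2.6 -1.5  4.4]
[(np.float64(252.49), np.float64(43.78), np.int32(146)), (np.float64(290.8), np.float64(96.24), np.int32(109)), (np.float64(214.87), np.float64(97.4), np.int32(113))]
[[0.0867, 0.0005, -0.034], [0.0646, 0.0153, -0.034], [0.0647, -0.0148, -0.034]]
0 [[253.9, 75.7], [226.0, 117.2], [282.9, 117.0]]
10 [[253.7, 62.4], [223.5, 107.7], [285.2, 107.4]]
20 [[253.5, 52.1], [220.5, 101.2], [288.0, 100.8]]
30 [[253.1, 46.2], [216.9, 98.5], [291.3, 98.2]]
33.6 [[253.0, 45.5], [215.4, 98.8], [292.7, 98.5]]
tilt 31.57 shift mm [ 0.65 -0.39 -0.38] rms 0.35
tilt 31.57 shift mm [ 0.65 -0.39 -0.38] rms 0.35
```

Call:
servo_tool:
  newtons: 20
  moves:
    - {"tx": 0, "ty": 0, "tz": 0.15, "turn": 0, "gripper": 255}
    - {"tx": -0.1, "ty": 0, "tz": 0.3, "turn": 0, "gripper": 255}
    - {"tx": -0.1, "ty": 0, "tz": 0.4, "turn": 0, "gripper": 255}
    - {"tx": -0.1, "ty": 0, "tz": 0.4, "turn": 0, "gripper": 255}
    - {"tx": -0.1, "ty": 0, "tz": 0.4, "turn": 0, "gripper": 255}

```text
time: 7.98
ee_pos: [0.441, -0.006, 0.0897]
orientation: [3.14, 0.0, 0.799]
ft_force: [-3.8, -2.7, 6.7]
finger_gap: 0.013
finger_force: 66.5
```

Call:
servo_tool:
  newtons: 80
  moves:
    - {"tx": 0, "ty": 0, "tz": 0, "turn": 0, "gripper": 255}
    - {"tx": 0, "ty": 0, "tz": -0.5, "turn": 0, "gripper": 255}
    - {"tx": 0, "ty": 0, "tz": -1.5, "turn": 0, "gripper": 255}
    - {"tx": 0, "ty": 0, "tz": -3, "turn": 0, "gripper": 255}
    - {"tx": 0, "ty": 0, "tz": -5, "turn": 0, "gripper": 255}

```text
time: 8.4
ee_pos: [0.4394, -0.0055, 0.1373]
orientation: [-3.139, 0.004, 0.799]
ft_force: [0.3, 0.2, -3.2]
finger_gap: 0.0124
finger_force: 78.0
```

```bash
python3 tilt.py w9 | grep -v '\[\['; python3 - <<'E'
from h import *
# check shutter not moved: diff top view around far shutter corners
a,b=load('top0')['img'].astype(float),cap('top','t9')['img'].astype(float)
for n,(x,y,z) in dict(far_l=(.761,.311,.087),near_r=(.369,.042,.087),near_l=(.367,.311,.087),cam=(.65,-.25,.05)).items():
    u,v=proj(load('top0'),(x,y,z)).astype(int); A=cv2.cvtColor(a[v-14:v+14,u-14:u+14].astype(np.float32),cv2.COLOR_RGB2GRAY);B=cv2.cvtColor(b[v-14:v+14,u-14:u+14].astype(np.float32),cv2.COLOR_RGB2GRAY)
    print(n,cv2.phaseCorrelate(A,B),abs(A-B).mean())
E
```

```text
8.45 [ 0.4417 -0.0055  0.1429] [ 3.1388e+00 -2.2000e-03  7.9930e-01] [ 0.45 -0.4  -0.46  0.   -1.51  1.92] [ 1.  -1.1  1.7]
[(np.float64(253.16), np.float64(43.2), np.int32(153)), (np.float64(291.74), np.float64(96.45), np.int32(121)), (np.float64(214.97), np.float64(97.24), np.int32(118))]
tilt 27.54 shift mm [-1.37 -1.92  0.82] rms 0.44
tilt 27.54 shift mm [-1.37 -1.92  0.82] rms 0.44
far_l ((-0.06273927726060258, 0.049248695691973765), 0.9871784951951769) 7.380028
near_r ((0.8783552637888157, -0.05913484317747297), 0.3370067278544108) 22.233587
near_l ((0.45446358045839474, -0.7941746394121072), 0.4637145815955268) 31.56448
cam ((0.05237494130677689, -0.029332366246196173), 1.0315321588516235) 5.7453423
```

Call:
servo_tool:
  moves:
    - {"tx": 0, "ty": 0, "tz": -2.2, "turn": 0.08, "gripper": 255}
    - {"tx": 0, "ty": 0, "tz": -5.5, "turn": 0.18, "gripper": 255}
    - {"tx": 0, "ty": 0, "tz": -9, "turn": 0.3, "gripper": 255}
    - {"tx": 0, "ty": 0, "tz": -12, "turn": 0.42, "gripper": 255}
    - {"tx": 0, "ty": 0, "tz": -13.4, "turn": 0.5, "gripper": 255}

```text
time: 8.92
ee_pos: [0.4413, -0.0054, 0.2758]
orientation: [3.141, -0.004, 0.293]
ft_force: [-0.0, -0.2, -3.1]
finger_gap: 0.0125
finger_force: 78.6
```

Call:
servo_tool:
  moves:
    - {"tx": 0, "ty": 2.5, "tz": 0, "turn": 0.08, "gripper": 255}
    - {"tx": -0.1, "ty": 6, "tz": 0, "turn": 0.18, "gripper": 255}
    - {"tx": -0.2, "ty": 10, "tz": 0, "turn": 0.28, "gripper": 255}
    - {"tx": -0.3, "ty": 13.5, "tz": 0, "turn": 0.36, "gripper": 255}
    - {"tx": -0.4, "ty": 16, "tz": 0, "turn": 0.405, "gripper": 255}

```text
time: 9.33
ee_pos: [0.484, -0.1616, 0.2706]
orientation: [3.142, 0.003, -0.111]
ft_force: [-0.1, 1.2, -2.5]
finger_gap: 0.0124
finger_force: 78.7
```

Call:
servo_tool:
  moves:
    - {"tx": 0, "ty": 0, "tz": 0, "turn": 0, "gripper": 255}
    - {"tx": 0, "ty": 0, "tz": 0, "turn": 0, "gripper": 255}
    - {"tx": 0, "ty": 0, "tz": 0, "turn": 0, "gripper": 255}
    - {"tx": 0, "ty": 0, "tz": 0, "turn": 0, "gripper": 255}
    - {"tx": 0, "ty": 0, "tz": 0, "turn": 0, "gripper": 255}

```text
time: 9.75
ee_pos: [0.4841, -0.1585, 0.2723]
orientation: [-3.141, -0.0, -0.104]
ft_force: [-0.6, 0.5, -3.0]
finger_gap: 0.0127
finger_force: 78.7
```

```bash
python3 tilt.py w10 | grep -v '\[\['; python3 tilt.py w10b | grep -v '\[\[';  python3 - <<'E'
import fit
from fit import *
c,e=ringpts('w10',1,(.629,-.247,.111))
E
```

```text
9.8 [ 0.4841 -0.1585  0.2725] [-3.1414e+00 -4.0000e-04 -1.0410e-01] [ 0.08 -0.19 -0.06 -0.   -1.7   1.39] [-0.2  0.2 -3.3]
[(np.float64(253.15), np.float64(43.18), np.int32(137)), (np.float64(291.83), np.float64(96.22), np.int32(103)), (np.float64(215.03), np.float64(97.2), np.int32(107))]
tilt 31.86 shift mm [ 0.54 -0.17 -0.33] rms 0.33
tilt 31.86 shift mm [ 0.54 -0.17 -0.33] rms 0.33
9.85 [ 0.4841 -0.1586  0.2725] [-3.1415e+00 -5.0000e-04 -1.0430e-01] [ 0.08 -0.19 -0.06 -0.   -1.7   1.39] [ 0.4 -0.  -3. ]
[(np.float64(253.04), np.float64(43.27), np.int32(138)), (np.float64(291.75), np.float64(96.25), np.int32(104)), (np.float64(214.88), np.float64(97.18), np.int32(105))]
tilt 32.05 shift mm [ 0.56 -0.27 -0.23] rms 0.33
tilt 32.05 shift mm [ 0.56 -0.27 -0.23] rms 0.33
w10 ring ell [325.52  32.07] [46.24 51.2 ] 77.9 area 999 blue [327.23  34.72] 431
```

```bash
sed -i "s/('w1',1),/('w10',1),/; s/if t!='w1'//; s/(\[0,1\],\[0\],\[1\])/([0,1,2],[0,2],[1,2])/" fit.py; python3 fit.py | grep -v '|'; python3 - <<'E'
from h import *
L=tri([ray(load('w2'),486.08,92.69,1),ray(load('w3'),382.89,74.03,1),ray(load('w10'),327.23,34.72,1)]);print(L)
E
```

```text
w2 ring ell [483.59  89.53] [29.37 38.18] 36.4 area 339 blue [486.08  92.69] 177
w3 ring ell [380.84  70.59] [41.93 46.87] 65.4 area 619 blue [382.89  74.03] 309
w10 ring ell [325.52  32.07] [46.24 51.2 ] 77.9 area 999 blue [327.23  34.72] 431
[0, 1, 2] [ 0.6291 -0.2467  0.11    3.0417  0.97    0.0272] elev 55.6 head 174.3 rms 0.226
[0, 2] [ 0.629  -0.2466  0.11    3.0426  0.9726  0.0274] elev 55.7 head 174.3 rms 0.18
[1, 2] [ 0.6291 -0.2467  0.11    3.074   0.9531  0.0274] elev 54.6 head 176.1 rms 0.224
w1 bar pred 309.82831658893747 39.62334203802706
w2 bar pred 216.48585604545232 131.87974183438794
w3 bar pred 81.21312235141363 136.99626571767453
(array([ 0.62575783, -0.24671301,  0.11409596]), [np.float64(2.3626561964138286e-05), np.float64(7.094377515655472e-05), np.float64(4.963365110094469e-05)])
```

```bash
python3 - <<'E'
from h import *
from scipy.optimize import least_squares
D=[];B={'w2':(486.1,92.7),'w3':(382.9,74),'w10':(327.2,34.7),'w10b':(327.2,34.7)}
for t,(u,v) in B.items():
    c=load(t); S=8; g=c['img'].mean(2).astype(np.float32); g=cv2.GaussianBlur(g,(0,0),.7)
    P=[]
    for a in np.linspace(0,2*np.pi,48,False):
        r=np.arange(2,20,.1); pr=cv2.remap(g,(u+r*np.cos(a)).astype(np.float32)[None],(v+r*np.sin(a)).astype(np.float32)[None],cv2.INTER_CUBIC)[0]
        k=np.nonzero(pr>100)[0]
        if len(k): P.append((u+r[k[0]]*np.cos(a),v+r[k[0]]*np.sin(a)))
    P=np.array(P,np.float32); e=cv2.fitEllipse(P); print(t,np.round(e[0],2),np.round(e[1],2),round(e[2],1),len(P)); D.append((c,P))
def res(p,sel,pts=False):
    n=np.array([np.cos(p[4])*np.cos(p[3]),np.cos(p[4])*np.sin(p[3]),np.sin(p[4])]); r=[]
    for i in sel:
        c,P=D[i]
        for u,v in P:
            o,d=ray(c,u,v,1); x=o+d*((p[:3]-o)@n)/(d@n); s=np.linalg.norm(p[:3]-o)
            r.append((np.linalg.norm(x-p[:3])-p[5])*abs(d@n)/s*297)
    return r
for sel in([0,1,2,3],[0,1],[0,2],[1,2]):
    s=least_squares(res,[.626,-.247,.114,3.05,.97,.017],args=(sel,),loss='soft_l1',f_scale=.2,x_scale=[.01,.01,.01,.1,.1,.01]); J=s.jac; cov=np.sqrt(np.diag(np.linalg.inv(J.T@J))*np.mean(s.fun**2))
    print(sel,s.x.round(4),np.degrees(s.x[3:5]).round(1),'sd',np.degrees(cov[3:5]).round(2),'rms',np.sqrt(np.mean(s.fun**2)).round(3))
E
```

```text
w2 [484.91  91.7 ] [22.13 26.25] 30.8 48
w3 [382.12  73.05] [30.57 31.72] 78.0 48
w10 [326.76  33.94] [31.36 33.21] 101.1 48
w10b [326.74  34.02] [31.34 33.22] 102.4 48
[0, 1, 2, 3] [ 0.6269 -0.2469  0.1121  2.7135  1.0487  0.0174] [155.5  60.1] sd [0.95 0.65] rms 0.216
[0, 1] [ 0.6268 -0.2471  0.1117  2.7961  1.0356  0.0178] [160.2  59.3] sd [0.76 0.4 ] rms 0.148
[0, 2] [ 0.6269 -0.2468  0.112   2.7201  1.0285  0.0174] [155.9  58.9] sd [0.97 0.7 ] rms 0.192
[1, 2] [ 0.6268 -0.2467  0.1126  2.7064  1.0787  0.0173] [155.1  61.8] sd [1.97 1.13] rms 0.224
```

```bash
python3 - <<'E'
from h import *
from scipy.optimize import least_squares
Rr=[];G=[]
for t in('w2','w3','w10'):
    c=load(t); im=c['img'].astype(int); u,v=proj(c,(.655,-.25,.11),1)
    yy,xx=np.mgrid[:384,:512]; m=(im[:,:,0]>110)&(im[:,:,1]<60)&(im[:,:,2]<70)&(np.hypot(xx-u,yy-v)<45)
    if m.sum()>4: ce=np.array([xx[m].mean(),yy[m].mean()]); print(t,'red',ce,m.sum()); Rr.append(ray(c,*ce,1))
    d=((im.max(2)<95)&(im.max(2)-im.min(2)<25)).astype(np.uint8); d[np.hypot(xx-u,yy-v)>70]=0
    n,l,s,_=cv2.connectedComponentsWithStats(d); k=1+np.argmax(s[1:,4]); ct=max(cv2.findContours((l==k).astype(np.uint8),0,1)[0],key=len)[:,0]
    G.append((c,ct[(ct[:,0]>2)&(ct[:,0]<509)&(ct[:,1]>2)]))
if len(Rr)>1: print('red',tri(Rr))
for z in(.0,.008,.012,.016):
    for sel in([0],[1],[0,1]):
        g=np.array([onz(ray(G[i][0],a,b,1),z)[:2] for i in sel for a,b in G[i][1]])
        best=(0,)
        for x in np.arange(.635,.665,.0007):
            for y in np.arange(-.27,-.23,.0007):
                q=np.exp(-((np.hypot(g[:,0]-x,g[:,1]-y)-.0555)/.0008)**2).sum()
                if q>best[0]: best=(q.round(1),x.round(4),y.round(4))
        print(z,sel,best)
E
```

```text
w2 red [473.38636364  56.97727273] 44
w3 red [375.06060606  36.06060606] 66
w10 red [319.7173913    1.43478261] 46
red (array([ 0.67590046, -0.2517703 ,  0.08248602]), [np.float64(0.0001976708402523206), np.float64(0.00032277690987541887), np.float64(0.00043573425638229106)])
0.0 [0] (np.float64(48.3), np.float64(0.6525), np.float64(-0.2532))
0.0 [1] (np.float64(83.9), np.float64(0.6525), np.float64(-0.2518))
0.0 [0, 1] (np.float64(125.7), np.float64(0.6525), np.float64(-0.2525))
0.008 [0] (np.float64(37.0), np.float64(0.6546), np.float64(-0.2546))
0.008 [1] (np.float64(62.8), np.float64(0.6504), np.float64(-0.2504))
0.008 [0, 1] (np.float64(94.7), np.float64(0.6504), np.float64(-0.2504))
0.012 [0] (np.float64(40.8), np.float64(0.6546), np.float64(-0.2518))
0.012 [1] (np.float64(58.7), np.float64(0.649), np.float64(-0.249))
0.012 [0, 1] (np.float64(87.0), np.float64(0.649), np.float64(-0.249))
0.016 [0] (np.float64(38.4), np.float64(0.6497), np.float64(-0.2497))
0.016 [1] (np.float64(57.1), np.float64(0.6476), np.float64(-0.2483))
0.016 [0, 1] (np.float64(87.2), np.float64(0.6504), np.float64(-0.2497))
```

Call:
servo_tool:
  moves:
    - {"tx": -1, "ty": -2.6, "tz": 0, "turn": -0.08, "gripper": 255}
    - {"tx": -2.3, "ty": -5.8, "tz": 0, "turn": -0.18, "gripper": 255}
    - {"tx": -3.7, "ty": -9.4, "tz": 0, "turn": -0.3, "gripper": 255}
    - {"tx": -5.1, "ty": -12.8, "tz": 0, "turn": -0.42, "gripper": 255}
    - {"tx": -5.9, "ty": -14.8, "tz": 0, "turn": -0.5, "gripper": 255}

```text
time: 10.27
ee_pos: [0.4399, -0.0032, 0.2727]
orientation: [-3.141, -0.002, 0.403]
ft_force: [0.8, -0.4, -2.2]
finger_gap: 0.0126
finger_force: 79.0
```

Call:
servo_tool:
  moves:
    - {"tx": 0, "ty": 0, "tz": 2, "turn": -0.1, "gripper": 255}
    - {"tx": 0, "ty": 0, "tz": 5, "turn": -0.2, "gripper": 255}
    - {"tx": 0, "ty": 0, "tz": 8.5, "turn": -0.3, "gripper": 255}
    - {"tx": 0, "ty": 0, "tz": 11.5, "turn": -0.38, "gripper": 255}
    - {"tx": 0, "ty": 0, "tz": 13, "turn": -0.4, "gripper": 255}

```text
time: 10.68
ee_pos: [0.4391, -0.0055, 0.1381]
orientation: [-3.138, 0.003, 0.8]
ft_force: [-0.0, -0.4, -3.6]
finger_gap: 0.0124
finger_force: 78.9
```

Call:
servo_tool:
  moves:
    - {"tx": 0, "ty": 0, "tz": 0.8, "turn": 0, "gripper": 255}
    - {"tx": 0, "ty": 0, "tz": 2, "turn": 0, "gripper": 255}
    - {"tx": 0, "ty": 0, "tz": 3.4, "turn": 0, "gripper": 255}
    - {"tx": 0, "ty": 0, "tz": 4.2, "turn": 0, "gripper": 255}
    - {"tx": 0, "ty": 0, "tz": 4.5, "turn": 0, "gripper": 255}

```text
time: 11.1
ee_pos: [0.4408, -0.0059, 0.0966]
orientation: [-3.141, 0.001, 0.794]
ft_force: [1.0, 0.3, -3.3]
finger_gap: 0.0125
finger_force: 79.0
```

Call:
servo_tool:
  newtons: 40
  moves:
    - {"tx": 0, "ty": 0, "tz": 0.4, "turn": 0, "gripper": 255}
    - {"tx": 0, "ty": 0, "tz": 0.8, "turn": 0, "gripper": 255}
    - {"tx": -0.1, "ty": 0, "tz": 1.1, "turn": 0, "gripper": 255}
    - {"tx": -0.1, "ty": 0, "tz": 1.1, "turn": 0, "gripper": 255}
    - {"tx": -0.1, "ty": 0, "tz": 1.1, "turn": 0, "gripper": 255}

```text
time: 11.52
ee_pos: [0.4414, -0.0068, 0.0883]
orientation: [3.139, -0.003, 0.794]
ft_force: [-3.0, -2.1, 5.3]
finger_gap: 0.0123
finger_force: 80.9
```

```bash
python3 tilt.py w11 | grep -v '\[\['
```

```text
11.5667 [ 0.4414 -0.0067  0.0882] [ 3.1394e+00 -2.4000e-03  7.9420e-01] [ 0.45 -0.38 -0.55  0.   -1.4   1.92] [-2.7 -2.   5.3]
[(np.float64(252.24), np.float64(43.01), np.int32(159)), (np.float64(291.93), np.float64(96.43), np.int32(122)), (np.float64(213.17), np.float64(97.85), np.int32(121))]
tilt 34.37 shift mm [ 0.35 -0.58 -0.43] rms 0.43
tilt 34.37 shift mm [ 0.35 -0.58 -0.43] rms 0.43
```

Call:
servo_tool:
  newtons: 80
  moves:
    - {"tx": 0, "ty": 0, "tz": 0, "turn": 0, "gripper": 255}
    - {"tx": 0, "ty": 0, "tz": -0.7, "turn": 0, "gripper": 255}
    - {"tx": 0, "ty": 0, "tz": -2.5, "turn": 0, "gripper": 255}
    - {"tx": 0, "ty": 0, "tz": -5, "turn": 0, "gripper": 255}
    - {"tx": 0, "ty": 0, "tz": -8, "turn": 0, "gripper": 255}

```text
time: 11.98
ee_pos: [0.439, -0.0068, 0.1652]
orientation: [-3.139, 0.004, 0.794]
ft_force: [1.7, 0.7, -4.1]
finger_gap: 0.0127
finger_force: 79.3
```

Call:
servo_tool:
  moves:
    - {"tx": 0, "ty": 0, "tz": -2.2, "turn": 0.1, "gripper": 255}
    - {"tx": 0, "ty": 0, "tz": -5, "turn": 0.2, "gripper": 255}
    - {"tx": 0, "ty": 0, "tz": -8, "turn": 0.31, "gripper": 255}
    - {"tx": 0, "ty": 0, "tz": -10.2, "turn": 0.42, "gripper": 255}
    - {"tx": 0, "ty": 0, "tz": -11, "turn": 0.5, "gripper": 255}

```text
time: 12.4
ee_pos: [0.4409, -0.0067, 0.28]
orientation: [3.141, -0.004, 0.288]
ft_force: [-0.9, 0.1, -2.4]
finger_gap: 0.0127
finger_force: 79.5
```

Call:
servo_tool:
  moves:
    - {"tx": 0, "ty": 2.5, "tz": 0, "turn": 0.08, "gripper": 255}
    - {"tx": -0.1, "ty": 6, "tz": 0, "turn": 0.18, "gripper": 255}
    - {"tx": -0.2, "ty": 10, "tz": 0, "turn": 0.28, "gripper": 255}
    - {"tx": -0.3, "ty": 13.5, "tz": 0, "turn": 0.36, "gripper": 255}
    - {"tx": -0.4, "ty": 16, "tz": 0, "turn": 0.4, "gripper": 255}

```text
time: 12.82
ee_pos: [0.4829, -0.1632, 0.2753]
orientation: [3.142, 0.002, -0.111]
ft_force: [0.8, 0.8, -3.2]
finger_gap: 0.0127
finger_force: 79.4
```

Call:
servo_tool:
  moves:
    - {"tx": 0, "ty": 0, "tz": 0, "turn": 0, "gripper": 255}
    - {"tx": 0, "ty": 0, "tz": 0, "turn": 0, "gripper": 255}
    - {"tx": 0, "ty": 0, "tz": 0, "turn": 0, "gripper": 255}
    - {"tx": 0, "ty": 0, "tz": 0, "turn": 0, "gripper": 255}
    - {"tx": 0, "ty": 0, "tz": 0, "turn": 0, "gripper": 255}

```text
time: 13.23
ee_pos: [0.4829, -0.1601, 0.2765]
orientation: [-3.141, -0.0, -0.104]
ft_force: [0.0, 0.7, -3.3]
finger_gap: 0.0126
finger_force: 79.4
```

```bash
python3 tilt.py w12 | grep -v '\[\['; python3 tilt.py w12b | grep tilt; python3 - <<'E'
from h import *
e,h=np.radians(55.6),np.radians(174); n=np.array([np.cos(e)*np.cos(h),np.cos(e)*np.sin(h),np.sin(e)])
L=np.array([.6259,-.2468,.1145]); b=L+.218*n; o=manip.get_obs()
R=Ro.from_euler('xyz',o['orientation']).as_matrix(); g=o['ee_pos']-.0187*R[:,2]
print('bow target',b,'grasp now',g,'tool delta cm',(R.T@(b-g)*100).round(2),'yaw',o['orientation'][2])
a,bb=[c['img'].astype(np.float32) for c in(load('top0'),cap('top','t12'))]
for nm,p in dict(fl=(.761,.311,.087),nr=(.369,.042,.087),nl=(.367,.311,.087),fr=(.766,.045,.087)).items():
    u,v=proj(load('top0'),p).astype(int); A,B=[cv2.cvtColor(x[v-14:v+14,u-14:u+14],cv2.COLOR_RGB2GRAY) for x in(a,bb)]; print(nm,np.round(cv2.phaseCorrelate(A,B)[0],2),abs(A-B).mean())
E
```

```text
13.2833 [ 0.4829 -0.1601  0.2766] [-3.1414e+00 -5.0000e-04 -1.0410e-01] [ 0.08 -0.19 -0.05 -0.   -1.71  1.39] [-0.7  0.1 -3.2]
[(np.float64(252.85), np.float64(43.0), np.int32(144)), (np.float64(292.11), np.float64(96.12), np.int32(109)), (np.float64(214.43), np.float64(97.09), np.int32(110))]
tilt 33.06 shift mm [ 0.63 -0.24 -0.09] rms 0.3
tilt 33.06 shift mm [ 0.63 -0.24 -0.09] rms 0.3
tilt 33.03 shift mm [ 0.61 -0.26 -0.18] rms 0.3
tilt 33.03 shift mm [ 0.61 -0.26 -0.18] rms 0.3
bow target [ 0.50341189 -0.23392598  0.29437474] grasp now [ 0.48291577 -0.16017298  0.29528085] tool delta cm [2.81 7.12 0.09] yaw -0.10420279248796582
fl [-0.07  0.03] 8.966225
nr [-0.56  0.2 ] 13.022224
nl [-0.    0.03] 11.809934
fr [0.01 0.02] 10.552154
```

Call:
servo_tool:
  moves:
    - {"tx": 0.5, "ty": 1.3, "tz": 0, "turn": 0, "gripper": 255}
    - {"tx": 1.3, "ty": 3.3, "tz": 0, "turn": 0, "gripper": 255}
    - {"tx": 2.1, "ty": 5.3, "tz": 0.1, "turn": 0, "gripper": 255}
    - {"tx": 2.6, "ty": 6.7, "tz": 0.1, "turn": 0, "gripper": 255}
    - {"tx": 2.8, "ty": 7.1, "tz": 0.1, "turn": 0, "gripper": 255}

```text
time: 13.8
ee_pos: [0.5034, -0.2358, 0.2748]
orientation: [3.141, 0.001, -0.107]
ft_force: [-0.4, 0.6, -4.2]
finger_gap: 0.0128
finger_force: 79.5
```

Call:
servo_tool:
  moves:
    - {"tx": 0, "ty": 0, "tz": 0, "turn": 0, "gripper": 255}
    - {"tx": 0, "ty": 0, "tz": 0, "turn": 0, "gripper": 255}
    - {"tx": 0, "ty": 0, "tz": 0, "turn": 0, "gripper": 255}
    - {"tx": 0, "ty": 0, "tz": 0, "turn": 0, "gripper": 255}
    - {"tx": 0, "ty": 0, "tz": 0, "turn": 0, "gripper": 255}

```text
time: 14.22
ee_pos: [0.5033, -0.2339, 0.2757]
orientation: [-3.142, -0.001, -0.105]
ft_force: [0.1, 1.0, -2.9]
finger_gap: 0.0126
finger_force: 79.5
```

```bash
python3 tilt.py w13 | grep -v '\[\['; python3 - <<'E'
from h import *
w,s,t=load('w13'),cap('side','s13'),cap('top','t13'); o=manip.get_obs()
C=np.zeros((600,800,3),np.uint8); C[:384,:512]=w['img']
for k,(c,x) in enumerate([(s,(.55,-.235,.2)),(t,(.54,-.22,.2))]):
    u,v=proj(c,x).astype(int); C[k*300:k*300+285,515:800]=cv2.resize(c['img'][max(0,v-45):v+45,u-45:u+45],(285,285),interpolation=cv2.INTER_CUBIC)
cv2.imwrite('pics/c13.png',C[:,:,::-1])
R=Ro.from_euler('xyz',o['orientation']).as_matrix(); print(o['ee_pos']-.0187*R[:,2])
E
```

```text
14.2667 [ 0.5033 -0.234   0.2757] [ 3.1415e+00 -6.0000e-04 -1.0500e-01] [-0.07 -0.07  0.06  0.   -1.7   1.54] [-0.2  0.5 -2.8]
[(np.float64(252.79), np.float64(42.95), np.int32(150)), (np.float64(292.02), np.float64(96.13), np.int32(117)), (np.float64(214.28), np.float64(97.31), np.int32(117))]
tilt 33.12 shift mm [ 0.61 -0.37 -0.32] rms 0.36
tilt 33.12 shift mm [ 0.61 -0.37 -0.32] rms 0.36
[ 0.50326569 -0.23419013  0.2942377 ]
```

View pics/c13.png

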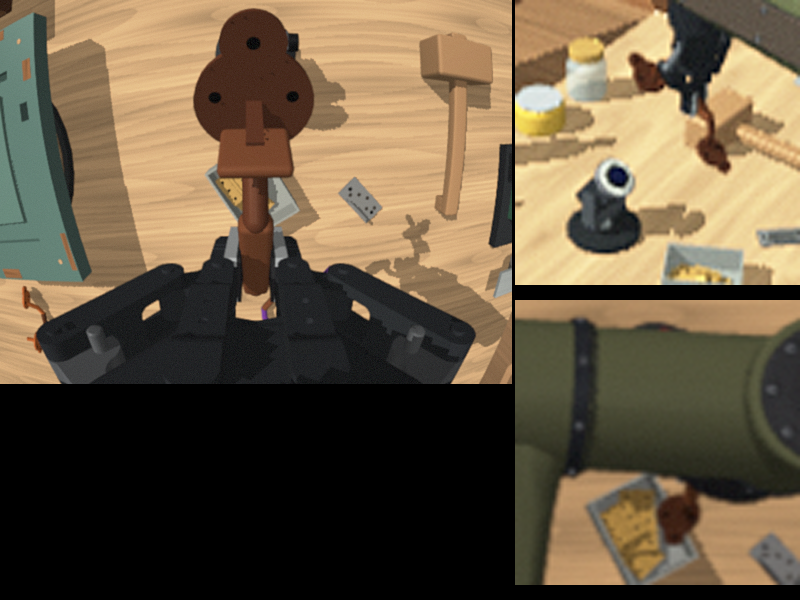

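The wrist view shows the latch's thumb press end raised, with its holes at (253,43), (214,97) and (292,96). The camera stand is hidden behind it, and nothing touches the latch. In the side crop the latch hangs tilted in front of and above the lens.

```bash
python3 -c "
from rig import manip
print(manip.sign_off())"
```

```text
the job is handed in; nothing more can be done
None
```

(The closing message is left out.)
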